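# Take up the play in an assembly-line clamp with brass spacers

### The job

Take up the gap in the little clamp with the brass spacers: stand them upright side by side in the middle of the gap between the blue jaw and the dark stop, adding spacers until the jaw can be pushed up snug (a narrow gap takes one, a wide one both). Leave the jaw pushed up with no play.

Things in the scene. Friction and masses are not known exactly. Their poses are not given: they have to be found in the camera images.
- spacer_a_mid (a point): Brass spacer plate, 20 mm thick (its x), 46 mm wide (its y), 44 mm tall (its z), about 0.3 kg, standing upright on the table. The point is its centre. Easily gripped across the 46 mm width. A red block (28 x 46 x 36 mm) and a grey one (32 x 46 x 44 mm), both plastic, stand near: not spacers.
- spacer_b_mid (a point): The second brass spacer, the same in size and axes. The point is its centre.
- jaw_face (a point): Centre of the front face of the blue sliding jaw (30 thick, 44 wide, 44 mm tall; point 22 mm up its face). x: level, towards the stop, the way it slides, at most 40 mm, from fully open at the start; z up. A red paddle 36 wide, 12 thick, 32 mm high stands on top, its back flush with the jaw's back, 30 mm behind this face. Needs 2 N plus the spacers' drag; stays where left.
- stop_face (a point): Centre of the fixed dark steel stop's face (block 24 thick, 44 wide, 44 mm tall; point 22 mm up), facing the jaw; axes as the jaw's. Both stand on a flat aluminium base plate, 200 x 100 mm, top 12 mm above the table, open either side of the gap. Gap between the faces at the start: 34 to 76 mm; up to 56 mm one spacer is enough, beyond that two are needed.
Mind the look-alikes: they are no part of the job. Leave any purple look-alike of the part that bears spacer_b_mid alone.

How it is judged:
By the outcome, as a careful person would: the job done as asked, in the order asked, and still so for the second after the job is handed in, with the robot touching nothing.
It also fails if it takes over 61 s, if anything falls off the work surface, if the arm or the gripper's body presses on something with over 40 N, if the wrist force passes 120 N, or if a joint passes its speed limit or range.

### The arm

A 6-joint arm with a two-finger parallel gripper is mounted at the origin on the work surface. World frame = base frame: x ahead of the robot, y to its left, z up, the work surface at z = 0. Lengths are in m, angles in rad, forces in N, time in s.
With the tool pointing down it reaches from about 0.425 to 1.125 m from the base axis. Payload 14.9 kg.
Tool frame: the origin (TCP) lies between the finger pads; the fingertips stand 8 mm ahead of it and the grasp point (between the pads) lies 11 mm behind it; z points along the fingers, y is the line along which they close (so a half turn about z gives the same grasp; the last joint's range is limited). The gripper opens to 91 mm and grips with 3 to 60 N. Pads are 32 mm wide; open, the fingers measure 118 mm over their backs; the gripper's body (76 mm by 178 mm) begins 60 mm behind the grasp point.
Start: joints at [1.074, 0.379, 1.734, -0, 1.028, -0.033], TCP at [0.313, 0.626, 0.222] pointing down, gripper open.
Joint ranges: [-2.77, 2.77], [-0.74, 2.19], [0, 2.66], [-1.06, 4.2], [0.31, 2.87], [-3.08, 3.08]. Speed limits (rad/s): [1.89, 1.89, 2.39, 3.14, 3.14, 3.14].

### API

Orientations are given as a unit quaternion [w, x, y, z].
In Python, from workcell import arm, grab_frame, camera_info, spot_in, spot_point gives the robot as it stands.
- The arm moves only by the shell command python3 -m inch 'ROWS' [OPENING] [FORCE]. ROWS is JSON, one flat list of numbers, 6 for each row, row after row: the shift along the tool's x, y, z in m, then the turn, a rotation vector about the tool's x, y, z in rad. A call has 1 to 5 rows; each row shifts and turns the commanded pose from where the row before left it, along the tool's axes as they then stand; what a row does not reach is not made up. A row lasts 1/12 s, in which the tool goes at most 41.7 mm and 7.16 degrees, less where a joint would pass 70% of its speed; a pose out of reach is approached as far as the arm can. A call with a gripper value outside its range is refused whole. OPENING is the finger opening in m, from 0 to 0.0912, set as the call begins (- or left out, the last holds). The fingers move at their own pace and stop on an object; FORCE is the grip in N (left out, the last holds). Time passes only in rows, so rows that do not move let the fingers close. It gives the time, the measured TCP pose, the force, the opening and the grip force at its end, in the units of the state.
- arm.state(): the state, without advancing time (a new reading comes with each control period).
- grab_frame(name): name is "side" or "top"; returns the picture (420x560x3 uint8, red, green, blue); there is no depth.
- camera_info(name): a dict with "vfov" (degrees; the focal length in pixels is half the picture's height over the tangent of half this angle, whatever the lens; pixels are square), "cx", "cy" (the principal point, pixels), "rvec" (rotation vector, rad) and "tvec" (3), from world to camera coordinates, as OpenCV has them. Camera axes: x right, y down, z forward; pixel columns grow to the right and rows downward; lengths in m; the calibration is good to about 2 mm. A picture is of the moment at which its call begins. camera_info takes no time and is no camera call.
- arm.sign_off(): hands the job in; it is judged then, once.
Trained networks look in the newest picture that a camera, given by its name, has taken for a name from the list of things; names that differ only in an ending like _2 or _b are one class to them, and where a whole thing is asked for, a point or a joint stands for the part that bears it (a point fixed in the world has none). Each returns a list of dicts, best first, with "conf" (0 to 1); they miss things now and then, are a little off and sometimes report something else, mostly with a low value. They report only what shows in the picture. A call takes as long as a camera call. They do not tell look-alikes from the thing itself.
- spot_in(camera, query): "location" ([x, y, z] in m, in the coordinates of the camera as it stood for that picture, good to about 4 mm: the middle of the surface that is visible of it).
- spot_point(camera, query): "location" ([x, y, z] in m, in the coordinates of the camera as it stood for that picture, good to about 4 mm: a listed point, or the origin of a listed thing).
The state is a dict: "time": time; "joints": joint angles; "dq": joint speeds; "joint_torque": joint torques, N m; "ee_pos": TCP position; "ee_rot": TCP orientation; "force": force on the tool from outside, world axes, zero at the start; "ft_torque": the same for the moment, N m; "finger_gap": finger opening in m; "finger_force": force on a finger pad.
Only numpy, scipy, OpenCV 4.12 (cv2) and the standard library are available. Lean on these libraries where they do the work, as an engineer would, in place of code of your own. Each camera call takes 0.05 s, during which the arm holds its last target. There are 200 camera calls.

## Working session

There is one attempt and no reset: what is moved stays moved. The work goes in short steps, Python scripts to look and compute and a shell command to move; the robot and the scene stay as the last step left them, time stands still between calls to the robot, and variables do not carry over. Pictures are saved under pics/ and viewed, at most 10 in all, crops included, and the job is handed in when it is done.

```bash
mkdir -p pics; cat > h.py <<'E'
import numpy as np,cv2,sys
from workcell import arm,grab_frame,camera_info,spot_in,spot_point
def cam(n):
    c=camera_info(n);R,_=cv2.Rodrigues(np.array(c['rvec'],float));t=np.array(c['tvec'],float)
    f=210/np.tan(np.radians(c['vfov'])/2);return R,t,f,c['cx'],c['cy']
def toworld(n,p):
    R,t,*_=cam(n);return R.T@(np.array(p)-t)
def px(n,P):
    R,t,f,cx,cy=cam(n);q=R@np.array(P)+t;return np.array([f*q[0]/q[2]+cx,f*q[1]/q[2]+cy])
def ray(n,u,v):
    R,t,f,cx,cy=cam(n);d=R.T@np.array([(u-cx)/f,(v-cy)/f,1]);return -R.T@t,d
def onz(n,u,v,z):
    o,d=ray(n,u,v);return o+d*(z-o[2])/d[2]
def tri(pts):
    A=np.zeros((3,3));b=np.zeros(3)
    for n,u,v in pts:
        o,d=ray(n,u,v);d=d/np.linalg.norm(d);M=np.eye(3)-np.outer(d,d);A+=M;b+=M@o
    return np.linalg.solve(A,b)
def save(n,name):
    im=grab_frame(n);cv2.imwrite('pics/'+name,im[:,:,::-1]);return im
E
python3 - <<'E'
from h import *
np.set_printoptions(precision=4,suppress=True)
ims=[save(n,n+'1.png') for n in('side','top')]
for n in('side','top'):
    print(n,camera_info(n))
    for q in('spacer_a_mid','jaw_face','stop_face'):
        for r in spot_point(n,q): 
            P=toworld(n,r['location']);print(n,q,round(r['conf'],2),P,px(n,P))
s=arm.state();print(s['time'],s['ee_pos'],s['ee_rot'])
E
```

```text
side {'vfov': 45.90231900939807, 'cx': 289.2524042168525, 'cy': 209.66057726059952, 'rvec': array([ 2.1654, -0.9144,  0.3889]), 'tvec': array([-0.3776,  0.2794,  0.9324])}
side spacer_a_mid 0.75 [0.4571 0.308  0.0197] [184.5482 170.4766]
side jaw_face 0.64 [0.5459 0.0124 0.0321] [287.3117 202.5172]
side stop_face 0.62 [0.5997 0.0148 0.0336] [301.8396 191.1832]
top {'vfov': 55.70991367798517, 'cx': 272.9621229563699, 'cy': 210.51828845355234, 'rvec': array([ 2.1505, -2.1534,  0.1239]), 'tvec': array([0.0065, 0.556 , 0.7139])}
top spacer_a_mid 0.66 [0.4541 0.316  0.0201] [109.563  265.1252]
top spacer_a_mid 0.63 [0.5967 0.0156 0.0355] [267.7404 189.2096]
top jaw_face 0.6 [0.5418 0.0153 0.0377] [267.8368 217.886 ]
top stop_face 0.65 [0.5976 0.0161 0.0346] [267.484  188.8164]
0.4 [0.3131 0.626  0.2218] [-0.      0.2298  0.9732 -0.0001]
```

View pics/side1.png

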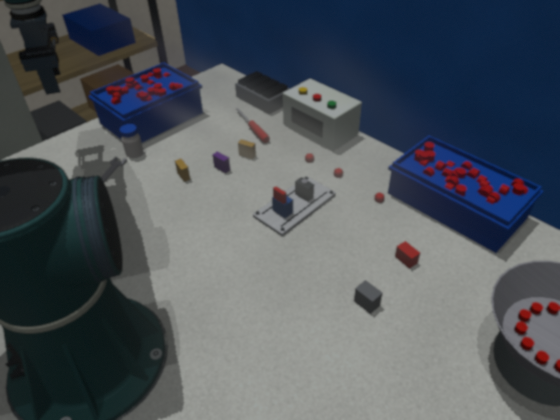

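View pics/top1.png

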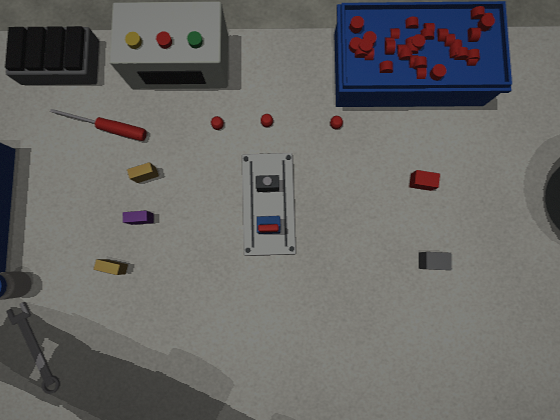

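Top view: brass at (110,267) and (143,172), with a purple look-alike at (138,217). The red block is at (425,180) and the grey one at (435,260), neither of them spacers. The clamp has its jaw at (268,224) and stop at (267,183). In the side view the brass plates are at (182,170) and (247,148), purple at (221,161). I choose the two brass ones and check them in one close crop, together with the gap.

```bash
python3 - <<'E'
import cv2,numpy as np
t=cv2.imread('pics/top1.png');s=cv2.imread('pics/side1.png')
r=lambda im,x,y,w,h,k:cv2.resize(im[y:y+h,x:x+w],None,fx=k,fy=k,interpolation=cv2.INTER_CUBIC)
a=r(t,90,155,70,125,4) #280x500
b=r(t,238,150,62,110,4) #248x440
b=cv2.copyMakeBorder(b,0,60,0,0,cv2.BORDER_CONSTANT)
c=r(s,165,135,100,50,2.6);d=r(s,250,165,90,75,2.6)
c=cv2.resize(c,(260,130));d=cv2.resize(d,(260,217))
e=np.zeros((500,260,3),np.uint8);e[:130]=c;e[150:367]=d
o=np.hstack([a,b,e]);o=np.clip(o*1.6,0,255).astype(np.uint8);cv2.imwrite('pics/crop1.png',o);print(o.shape)
E
```

```text
(500, 788, 3)
```

View pics/crop1.png

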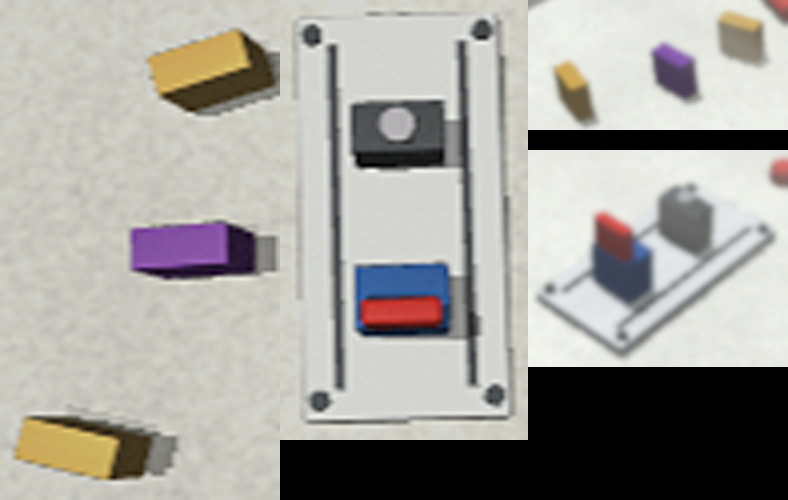

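```bash
python3 - <<'E'
from h import *
np.set_printoptions(precision=4,suppress=True)
A=lambda X,Y:(90+(X-1.5)/4,155+(Y-1.5)/4)
B=lambda X,Y:(238+(X-281.5)/4,150+(Y-1.5)/4)
def P(f,c,z): return np.array([onz('top',*f(*q),z) for q in c])
for nm,c in(('near',[(28,417),(118,447),(107,477),(14,452)]),('far',[(149,62),(238,30),(252,65),(170,103)])):
    w=P(A,c,.044);print(nm,w,w.mean(0),np.linalg.norm(np.roll(w,-1,0)-w,axis=1))
    print(nm,'yaw long',np.degrees(np.arctan2(*(w[0]-w[1]+w[3]-w[2])[[0,1]])), 'side px', px('side',w.mean(0)))
print('plate',P(B,[(301,20),(492,10),(513,414),(305,422)],.012))
print('jaw',P(B,[(357,265),(447,265),(447,335),(357,335)],.056))
print('stop top',P(B,[(354,155),(442,153),(442,101),(354,102)],.056),'foot',P(B,[(357,167),(442,166)],.012))
# height checks: two-view triangulation of yellow blobs and networks' spots
T=cv2.imread('pics/top1.png');S=cv2.imread('pics/side1.png')
ty,sy=[],[]
for n,im,box,lst in(('top',T,(90,150,170,290),ty),('side',S,(165,135,265,190),sy)):
    h=cv2.cvtColor(im,cv2.COLOR_BGR2HSV);m=cv2.inRange(h,(12,90,(110 if n=='top' else 90)),(32,255,255))
    k=np.zeros_like(m);k[box[1]:box[3],box[0]:box[2]]=255;m&=k
    c=[x for x in cv2.connectedComponentsWithStats(m)[2:]];st,ce=c
    print(n,[(ce[i],st[i][4]) for i in range(1,len(st)) if st[i][4]>15])
for n in('side','top'):
    for q in('spacer_b_mid','jaw_face'):
        for r in spot_in(n,q):
            w=toworld(n,r['location']);print(n,q,round(r['conf'],2),w,px(n,w))
E
```

```text
near [[0.4658 0.3305 0.044 ]
 [0.4521 0.2882 0.044 ]
 [0.4385 0.2926 0.044 ]
 [0.4499 0.3361 0.044 ]] [0.4516 0.3118 0.044 ] [0.0444 0.0143 0.0449 0.0169]
near yaw long 16.304841850449726 side px [180.5489 163.48  ]
far [[0.6325 0.2821 0.044 ]
 [0.6479 0.2405 0.044 ]
 [0.6309 0.2332 0.044 ]
 [0.6127 0.2713 0.044 ]] [0.631  0.2568 0.044 ] [0.0444 0.0185 0.0422 0.0225]
far yaw long -22.7988808264724 side px [245.7003 143.1702]
plate [[ 0.6705  0.0654  0.012 ]
 [ 0.6753 -0.029   0.012 ]
 [ 0.4766 -0.0378  0.012 ]
 [ 0.4729  0.0618  0.012 ]]
jaw [[ 0.5436  0.035   0.056 ]
 [ 0.5435 -0.0062  0.056 ]
 [ 0.5115 -0.0061  0.056 ]
 [ 0.5116  0.0348  0.056 ]]
stop top [[ 0.5946  0.0366  0.056 ]
 [ 0.5954 -0.004   0.056 ]
 [ 0.6199 -0.0041  0.056 ]
 [ 0.6195  0.0367  0.056 ]] foot [[ 0.5967  0.0374  0.012 ]
 [ 0.5971 -0.0041  0.012 ]]
top [(array([139.    , 169.9775]), np.int32(222)), (array([105.9958, 266.6833]), np.int32(240))]
side [(array([246.7143, 143.3265]), np.int32(49)), (array([180.7887, 164.1831]), np.int32(71))]
side spacer_b_mid 0.66 [0.6279 0.2501 0.0239] [246.9694 150.6089]
side spacer_b_mid 0.65 [0.5384 0.2546 0.03  ] [220.7369 162.3853]
side jaw_face 0.87 [0.5164 0.004  0.0489] [280.9866 204.9131]
top spacer_b_mid 0.72 [0.6289 0.2561 0.0438] [140.521  171.9756]
top spacer_b_mid 0.71 [0.5448 0.2583 0.0457] [137.1705 216.0553]
top jaw_face 0.87 [0.5256 0.0187 0.0572] [265.7071 225.5779]
top jaw_face 0.35 [0.6058 0.0134 0.0603] [268.6612 181.936 ]
```

Near brass plate: (0.452, 0.312), top at 0.044, long axis 16° off y. The side view agrees with the measured height. Gap = 0.596 − 0.5435 ≈ 52 mm, which is under 56, so one spacer is enough. Moving above the near one.

```bash
python3 -m inch '[-0.0264,-0.0219,0.010,0,0,0,-0.0264,-0.0219,0.010,0,0,0,-0.0264,-0.0219,0.010,0,0,0,-0.0264,-0.0219,0.010,0,0,0,-0.0264,-0.0219,0.010,0,0,0]' 0.075 10; python3 -m inch '[-0.0264,-0.0219,0.010,0,0,0,-0.0264,-0.0219,0.010,0,0,0,-0.0264,-0.0219,0.010,0,0,0,-0.0264,-0.0219,0.010,0,0,0,-0.0264,-0.0219,0.010,0,0,0]'; python3 -m inch '[0,0,0,0,0,-0.09,0,0,0,0,0,-0.09,0,0,0,0,0,0,0,0,0,0,0,0]'
python3 - <<'E'
from h import *
R=cv2.Rodrigues
from scipy.spatial.transform import Rotation as Ro
s=arm.state();q=np.array(s['ee_rot']);M=Ro.from_quat(q[[1,2,3,0]]).as_matrix()
print(s['ee_pos'],M.round(4)); print('tool delta',M.T@(np.array([.4516,.3118,.019])-s['ee_pos']))
save('top','top2.png');save('side','side2.png')
E
```

```text
time: 1.02
ee_pos: [0.3825, 0.4677, 0.1716]
ee_rot: [0.0, 0.23, 0.973, 0.0]
force: [0.7, 0.8, 1.0]
finger_gap: 0.0748
finger_force: 0.0
time: 1.43
ee_pos: [0.4518, 0.3106, 0.1217]
ee_rot: [0.0, 0.23, 0.973, 0.0]
force: [1.3, -0.1, 0.3]
finger_gap: 0.0753
finger_force: 0.0
time: 1.77
ee_pos: [0.4514, 0.3122, 0.1221]
ee_rot: [0.0, 0.143, 0.99, 0.0]
force: [0.3, -0.0, -0.5]
finger_gap: 0.0749
finger_force: 0.0
[0.45143558 0.31216019 0.12205768] [[-9.592e-01  2.827e-01  2.000e-04]
 [ 2.827e-01  9.592e-01  2.000e-04]
 [-2.000e-04  2.000e-04 -1.000e+00]]
tool delta [-0.00024139 -0.00032083  0.10305766]
```

```bash
python3 -m inch '[0,0,0.03,0,0,0,0,0,0.025,0,0,0,0,0,0.02,0,0,0,0,0,0.018,0,0,0,0,0,0.010,0,0,0]'; python3 -m inch '[0,0,0,0,0,0,0,0,0,0,0,0,0,0,0,0,0,0,0,0,0,0,0,0,0,0,0,0,0,0]' 0.03 25;python3 -m inch '[0,0,0,0,0,0,0,0,0,0,0,0,0,0,0,0,0,0]'; python3 -c "
from h import *
save('side','side3.png')"
```

```text
time: 2.28
ee_pos: [0.4504, 0.312, 0.0171]
ee_rot: [-0.001, 0.142, 0.99, -0.001]
force: [-0.5, 0.2, -1.0]
finger_gap: 0.0749
finger_force: 0.0
time: 2.7
ee_pos: [0.452, 0.3126, 0.02]
ee_rot: [0.001, 0.142, 0.99, 0.001]
force: [-0.2, 1.2, 6.4]
finger_gap: 0.0461
finger_force: 25.0
time: 2.95
ee_pos: [0.4521, 0.3126, 0.02]
ee_rot: [0.001, 0.141, 0.99, 0.001]
force: [-1.1, 0.8, 8.1]
finger_gap: 0.0462
finger_force: 25.0
```

Gripped at 46 mm. Lift, turn, carry to above the gap.

```bash
python3 -m inch '[0,0,-0.02,0,0,0,0,0,-0.03,0,0,0,0,0,-0.03,0,0,-0.104,0,0,-0.03,0,0,-0.104,0,0,-0.01,0,0,-0.104]'; python3 -m inch '[-0.0100,-0.0275,0,0,0,0,-0.0121,-0.0330,0,0,0,0,-0.0121,-0.0330,0,0,0,0,-0.0121,-0.0330,0,0,0,0,-0.0121,-0.0330,0,0,0,0]'; python3 -m inch '[-0.0121,-0.0330,0,0,0,0,-0.0121,-0.0330,0,0,0,0,-0.0121,-0.0330,0,0,0,0,-0.0090,-0.0280,0,0,0,0,-0.0052,-0.0140,0,0,0,0]';python3 -m inch '[0,0,0,0,0,0,0,0,0,0,0,0]'
cat > d.py <<'E'
from h import *
from scipy.spatial.transform import Rotation as Ro
np.set_printoptions(precision=4,suppress=True)
def delta(P,yaw):
    s=arm.state();q=np.array(s['ee_rot']);M=Ro.from_quat(q[[1,2,3,0]]).as_matrix()
    print(s['time'],s['ee_pos'],'y angle',np.degrees(np.arctan2(M[1,1],M[0,1])),'tool delta',M.T@(np.array(P)-s['ee_pos']),'turn z',-np.radians(yaw-np.degrees(np.arctan2(M[1,1],M[0,1]))))
E
python3 - <<'E'
from d import *
delta([.5697,.0155,.032],91.7)
a=save('top','t4.png');b=save('side','s4.png')
k=lambda im,x,y,w,h,f:cv2.resize(im[y:y+h,x:x+w],None,fx=f,fy=f,interpolation=cv2.INTER_CUBIC)
o=np.hstack([k(a,200,120,150,180,3)[:540,:400],k(b,220,100,130,180,3)]);cv2.imwrite('pics/c4.png',np.clip(o[:,:,::-1]*1.4,0,255).astype(np.uint8))
E
```

```text
time: 3.42
ee_pos: [0.4526, 0.3129, 0.1432]
ee_rot: [0.002, -0.017, 1.0, 0.001]
force: [0.4, 1.3, -2.1]
finger_gap: 0.0464
finger_force: 25.0
time: 3.83
ee_pos: [0.5142, 0.1527, 0.1392]
ee_rot: [0.0, -0.014, 1.0, -0.0]
force: [0.7, -0.4, -3.1]
finger_gap: 0.046
finger_force: 25.0
time: 4.25
ee_pos: [0.5693, 0.012, 0.1392]
ee_rot: [0.0, -0.013, 1.0, -0.0]
force: [-0.6, 0.9, -3.0]
finger_gap: 0.0461
finger_force: 25.0
time: 4.42
ee_pos: [0.5684, 0.0144, 0.1389]
ee_rot: [-0.0, -0.013, 1.0, 0.0]
force: [-0.7, -0.3, -4.0]
finger_gap: 0.0464
finger_force: 25.0
4.4167 [0.5684 0.0144 0.1389] y angle 91.52976272389114 tool delta [-0.0013  0.001   0.1069] turn z -0.002971200977726357
```

View pics/c4.png

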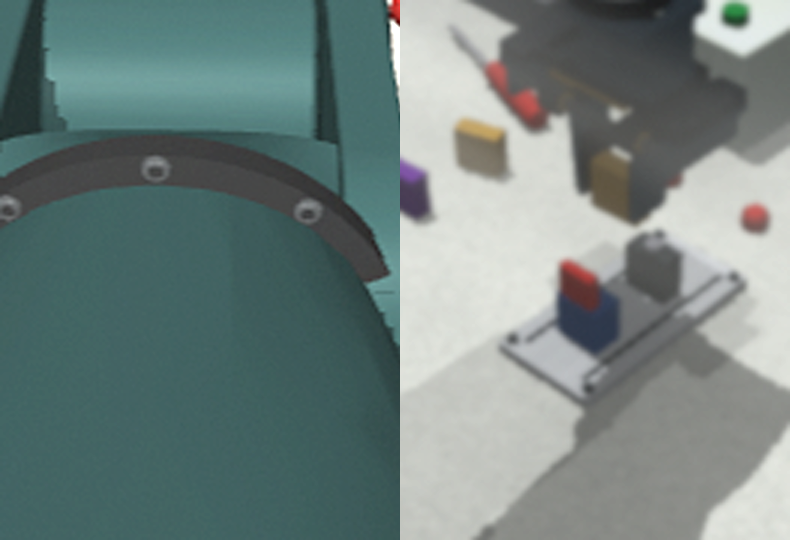

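The side view shows the spacer held upright at crop (615,187), above the gap; the arm hides it in the top view. Lowering into the gap.

```bash
python3 -m inch '[-0.0013,0.001,0.025,0,0,0,0,0,0.025,0,0,0,0,0,0.02,0,0,0,0,0,0.014,0,0,0,0,0,0.010,0,0,0]'; python3 -m inch '[0,0,0.007,0,0,0,0,0,0.003,0,0,0,0,0,0.001,0,0,0,0,0,0,0,0,0]'
python3 - <<'E'
from d import *
delta([.5697,.0155,.032],91.7);print(arm.state()['force'])
E
```

```text
time: 4.93
ee_pos: [0.5691, 0.0167, 0.0436]
ee_rot: [-0.001, -0.015, 1.0, 0.0]
force: [-0.2, 0.1, -3.2]
finger_gap: 0.0461
finger_force: 25.0
time: 5.27
ee_pos: [0.5703, 0.0159, 0.0344]
ee_rot: [0.0, -0.014, 1.0, 0.0]
force: [0.3, 0.4, -2.8]
finger_gap: 0.0463
finger_force: 25.0
5.2667 [0.5703 0.0159 0.0344] y angle 91.61477430125233 tool delta [ 0.0006 -0.0004  0.0024] turn z -0.001487469050459786
[ 0.3007  0.4027 -2.8255]
```

```bash
for i in 1 2; do :; done; python3 -m inch '[0,0,0.001,0,0,0,0,0,0.0005,0,0,0,0,0,0,0,0,0]'; python3 -m inch '[0,0,0.001,0,0,0,0,0,0,0,0,0]'; python3 -m inch '[0,0,0.001,0,0,0,0,0,0,0,0,0]'
```

```text
time: 5.52
ee_pos: [0.5702, 0.0158, 0.0328]
ee_rot: [0.0, -0.014, 1.0, -0.0]
force: [-0.1, -0.1, -3.7]
finger_gap: 0.0461
finger_force: 25.0
time: 5.68
ee_pos: [0.5703, 0.0158, 0.0321]
ee_rot: [0.0, -0.014, 1.0, -0.0]
force: [-1.6, -0.9, 5.1]
finger_gap: 0.0458
finger_force: 25.0
time: 5.85
ee_pos: [0.5706, 0.0158, 0.0317]
ee_rot: [0.0, -0.014, 1.0, -0.0]
force: [-5.9, -0.4, 19.0]
finger_gap: 0.0459
finger_force: 25.0
```

```bash
python3 -m inch '[0,0,-0.0008,0,0,0,0,0,0,0,0,0,0,0,0,0,0,0]'; python3 -m inch '[0,0,0,0,0,0,0,0,0,0,0,0,0,0,0,0,0,0,0,0,0,0,0,0,0,0,0,0,0,0]' 0.07; python3 -m inch '[0,0,-0.01,0,0,0,0,0,-0.025,0,0,0,0,0,-0.03,0,0,0,0,0,-0.03,0,0,0,0,0,-0.012,0,0,0]'; python3 -m inch '[0.02,0,0,0,0,0,0.03,0,0,0,0,0,0.03,0,0,0,0,0,0.015,0,0,0,0,0,0,0,0,0,0,0]' 0
python3 - <<'E'
from d import *
delta([.475,.0135,.033],91.7)
a=save('top','t5.png');b=save('side','s5.png')
k=lambda im,x,y,w,h,f:cv2.resize(im[y:y+h,x:x+w],None,fx=f,fy=f,interpolation=cv2.INTER_CUBIC)
o=np.hstack([k(a,230,140,80,120,4.5),k(b,240,160,95,120,4.5)]);cv2.imwrite('pics/c5.png',np.clip(o[:,:,::-1]*1.5,0,255).astype(np.uint8));print(o.shape)
E
```

```text
time: 6.1
ee_pos: [0.5703, 0.0158, 0.0318]
ee_rot: [0.0, -0.014, 1.0, -0.0]
force: [-1.9, 0.9, 9.5]
finger_gap: 0.0464
finger_force: 25.0
time: 6.52
ee_pos: [0.5699, 0.0158, 0.0312]
ee_rot: [-0.0, -0.014, 1.0, -0.0]
force: [-0.3, -0.0, -0.0]
finger_gap: 0.0695
finger_force: 0.0
time: 6.93
ee_pos: [0.5715, 0.0158, 0.1425]
ee_rot: [0.002, -0.014, 1.0, -0.0]
force: [0.4, 0.9, 0.0]
finger_gap: 0.0703
finger_force: 0.0
time: 7.35
ee_pos: [0.4716, 0.0132, 0.1379]
ee_rot: [-0.001, -0.014, 1.0, 0.0]
force: [0.6, 0.5, -0.8]
finger_gap: 0.0397
finger_force: 0.0
7.35 [0.4716 0.0132 0.1379] y angle 91.61807334099379 tool delta [-0.0036  0.0002  0.1049] turn z -0.0014298899448171034
(540, 788, 3)
```

View pics/c5.png

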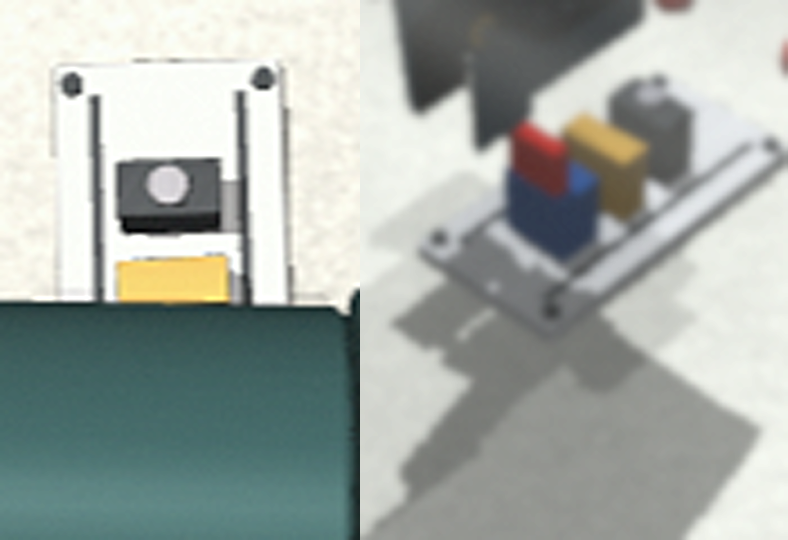

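The spacer stands upright in the middle of the gap (crop top-view (173,280), side-view (605,165)). Lower behind the jaw with fingers closed.

```bash
python3 -m inch '[0,0,0.02,0,0,0,0,0,0.03,0,0,0,0,0,0.025,0,0,0,0,0,0.02,0,0,0,0,0,0.01,0,0,0]' 0; python3 -m inch '[0,0,0,0,0,0,0,0,0,0,0,0,-0.01,0,0,0,0,0,-0.006,0,0,0,0,0,0,0,0,0,0,0]'; python3 -m inch '[-0.005,0,0,0,0,0,-0.005,0,0,0,0,0,-0.003,0,0,0,0,0,0,0,0,0,0,0]'
```

```text
time: 7.87
ee_pos: [0.4749, 0.0132, 0.0311]
ee_rot: [-0.001, -0.014, 1.0, 0.0]
force: [-0.5, 0.7, -0.7]
finger_gap: 0.0009
finger_force: 0.0
time: 8.28
ee_pos: [0.4938, 0.0136, 0.0346]
ee_rot: [0.002, -0.014, 1.0, -0.0]
force: [-0.3, 0.6, 0.3]
finger_gap: 0.0006
finger_force: 0.0
time: 8.62
ee_pos: [0.5046, 0.014, 0.0334]
ee_rot: [0.0, -0.014, 1.0, -0.0]
force: [0.2, -0.4, -0.3]
finger_gap: 0.0005
finger_force: 0.0
```

```bash
python3 -m inch '[-0.004,0,0,0,0,0,-0.004,0,0,0,0,0]'; python3 -m inch '[-0.004,0,0,0,0,0,-0.004,0,0,0,0,0]'; python3 - <<'E'
from d import *
b=save('side','s6.png')
k=lambda im,x,y,w,h,f:cv2.resize(im[y:y+h,x:x+w],None,fx=f,fy=f,interpolation=cv2.INTER_CUBIC)
cv2.imwrite('pics/c6.png',np.clip(k(b,240,160,95,90,5)[:,:,::-1]*1.5,0,255).astype(np.uint8))
E
```

```text
time: 8.78
ee_pos: [0.5117, 0.0142, 0.0331]
ee_rot: [-0.0, -0.014, 1.0, 0.0]
force: [-2.1, -0.0, 0.6]
finger_gap: 0.0005
finger_force: 1.2
time: 8.95
ee_pos: [0.52, 0.0144, 0.0331]
ee_rot: [-0.0, -0.014, 1.0, 0.0]
force: [-3.5, 0.1, 1.1]
finger_gap: 0.0006
finger_force: 1.9
```

View pics/c6.png

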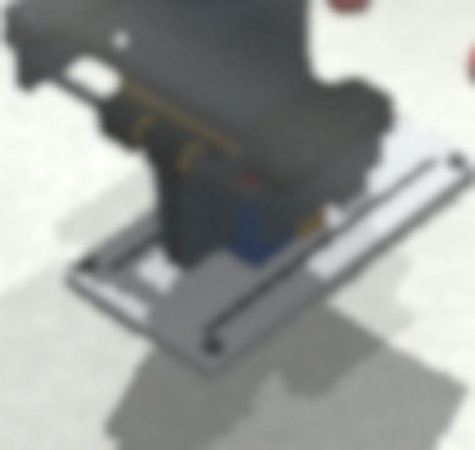

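The finger tips now bear on the jaw's back (crop (215,235)) and the force has risen to 2–3.5 N. Keep pushing.

```bash
for i in 1; do python3 -m inch '[-0.003,0,0,0,0,0,-0.003,0,0,0,0,0]'; python3 -m inch '[-0.003,0,0,0,0,0,-0.003,0,0,0,0,0]'; python3 -m inch '[-0.002,0,0,0,0,0,-0.002,0,0,0,0,0]'; done | grep -E 'pos|^force'
```

```text
ee_pos: [0.5259, 0.0146, 0.0331]
force: [-4.5, 0.2, -0.3]
ee_pos: [0.5302, 0.0147, 0.0328]
force: [-26.3, -2.5, 18.1]
ee_pos: [0.53, 0.0148, 0.032]
force: [-49.3, -2.6, 33.3]
```

Force rose sharply at x = 0.530, as predicted for a snug jaw. Back off, lift and look.

```bash
python3 -m inch '[0.006,0,0,0,0,0,0.015,0,0,0,0,0,0.025,0,0,0,0,0,0.01,0,0,0,0,0,0,0,-0.02,0,0,0]'; python3 -m inch '[0,0,-0.035,0,0,0,0,0,-0.035,0,0,0,0,0.035,-0.02,0,0,0,0,0.035,0,0,0,0,0,0.035,0,0,0,0]';python3 -m inch '[0,0.035,0,0,0,0,0,0.035,0,0,0,0,0,0.035,0,0,0,0,0,0.035,0,0,0,0,0,0.035,0,0,0,0]';python3 -m inch '[0,0.03,0,0,0,0,0,0.02,0,0,0,0,0,0,0,0,0,0,0,0,0,0,0,0]'
python3 - <<'E'
from d import *
a=save('top','t7.png');b=save('side','s7.png')
k=lambda im,x,y,w,h,f:cv2.resize(im[y:y+h,x:x+w],None,fx=f,fy=f,interpolation=cv2.INTER_CUBIC)
o=np.hstack([k(a,230,140,75,120,5),k(b,245,160,85,120,5)]);cv2.imwrite('pics/c7.png',np.clip(o[:,:,::-1]*1.5,0,255).astype(np.uint8));print(o.shape)
E
```

```text
time: 9.92
ee_pos: [0.4764, 0.0133, 0.051]
ee_rot: [-0.003, -0.014, 1.0, 0.0]
force: [-1.6, 0.5, -0.1]
finger_gap: 0.0005
finger_force: 0.0
time: 10.33
ee_pos: [0.4788, 0.1196, 0.1455]
ee_rot: [0.002, -0.013, 1.0, 0.0]
force: [0.8, -0.7, 0.7]
finger_gap: -0.0
finger_force: 0.0
time: 10.75
ee_pos: [0.4724, 0.2955, 0.1437]
ee_rot: [0.001, -0.014, 1.0, 0.0]
force: [1.2, -1.2, 0.0]
finger_gap: 0.0005
finger_force: 0.0
time: 11.08
ee_pos: [0.4709, 0.3442, 0.1434]
ee_rot: [0.0, -0.015, 1.0, 0.0]
force: [-0.4, -0.9, 0.6]
finger_gap: 0.0006
finger_force: 0.0
(600, 800, 3)
```

View pics/c7.png

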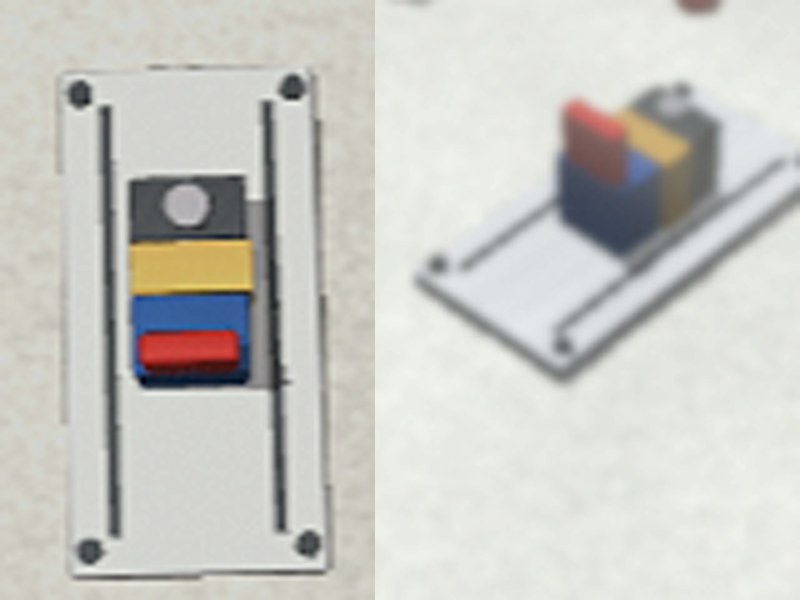

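The jaw, spacer and stop are flush with no gap in both views (top crop: stop (187,207), spacer (190,267), jaw (190,335)). The spacer is upright and centred, and the robot is clear.

```bash
python3 -c "
from workcell import arm
print(arm.sign_off())"
```

```text
the job is handed in; nothing more can be done
None
```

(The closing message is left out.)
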